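# Turn the axle castle nut to its next split-pin slot

## Task

Two wheel hubs stand upright on the garage bench. On the one with the slotted castle nut, tighten the nut (clockwise seen from above) just to the next slot that lines up with the cross hole in the spindle, so that a split pin could be pushed straight through, then let go. Leave the plain hex nut on the other hub as it is.

Things in the scene. Friction and masses are not known exactly. Their poses are not given: they have to be found in the camera images.
- castle_nut (a joint): Turn of the bare-steel castle nut about its upright axis, rad, growing clockwise seen from above (tightening). Slots line up with the cross hole at 0, 1.047, 2.094 (every 60 degrees); it starts between 0.30 and 0.75, so the next slot is at 1.047. Dry friction of about 0.25 N m: it stays where it is left. It does not rise or sink.
- castle_nut_mid (a point): Centre of the castle nut's hex, 125 mm above the bench; turns with it. Hex 46 mm across flats, 22 tall; on it a crown 42 across, 14 tall, with six 11 mm slots, one over each flat. x points square out of a flat, through its slot (more every 60 degrees); z up. Spindle (30 dia) reaches 160 mm. Below: washer 44 dia, sleeve 38 dia down to 85 mm, then the fixed hub, 60 dia, flange and foot up to 140.
- cross_hole (a point): Centre of the 5 mm cross hole through the spindle of the castle-nut hub, on the axis, 143 mm above the bench, at half height of the slots. x lies along the hole (either way round), z is up. A dark line across the flat top end of the spindle runs in the direction of the hole. Fixed.
- plain_nut_face (a point): Middle of one flat of the plain nut on the other hub (same shape), to be left alone: 23 mm from that nut's axis along the point's x (square out of the flat), 129 mm above the bench. Nut 46 mm across flats, 30 tall, no slots; its spindle end, 160 mm high, has no hole or line. It turns as easily as the other. The hubs' axes are at least 160 mm apart.
Not all that is in view belongs to the job. Leave any green look-alike of the part that bears castle_nut alone.

How it is judged:
At the end, for the whole second after the job is handed in: The castle nut stands still with the next slot in the tightening direction at the cross hole: joint castle_nut within 0.18 rad (10 degrees) of 1.047 (value of joint castle_nut between 0.867 and 1.227 rad and velocity of joint castle_nut between -0.05 and 0.05 rad/s); the robot touches nothing.
It fails at once if the plain hex nut is turned by more than about 20 degrees (distance of plain_nut_face from where it was at the start of the episode above 0.008 m).
It also fails if it takes over 32 s, if anything falls off the work surface, if the arm or the gripper's body presses on something with over 40 N, if the wrist force passes 120 N, or if a joint passes its speed limit or range.

## Robot

A 7-joint arm with a two-finger parallel gripper is mounted at the origin on the work surface. World frame = base frame: x ahead of the robot, y to its left, z up, the work surface at z = 0. Lengths are in m, angles in rad, forces in N, time in s.
With the tool pointing down it reaches from about 0.4 to 0.85 m from the base axis. Payload 10.4 kg.
Tool frame: the origin (TCP) lies at the very end of the fingers, on their centre line; the grasp point (between the pads) lies 19 mm behind it; z points along the fingers, y is the direction in which the jaws open and shut (so a half turn about z gives the same grasp; the last joint's range is limited). The gripper opens to 85 mm and grips with 20 to 120 N. Pads are 22 mm wide; open, the fingers measure 114 mm over their backs; the gripper's body (76 mm by 85 mm) begins 54 mm behind the grasp point. The pads swing forward as they close: fully open they stand 13 mm farther back than shut.
Start: joints at [1.277, 0.332, -0.065, 1.46, 0.022, 1.35, -0.088], TCP at [0.167, -0.602, 0.231] pointing down, gripper open.
Joint ranges: [-2.6, 2.6], [-0.5, 2.12], [-1.47, 1.34], [0.16, 2.42], [-1.27, 4.41], [0.06, 2.06], [-2.6, 2.6]. Speed limits (rad/s): [2.22, 2.22, 2.79, 2.79, 3.14, 3.14, 3.14].

## Interface

Orientations are given as a unit quaternion [x, y, z, w].
In Python, from workcell import get_obs, camera, camera_info, hand_in gives the robot as it stands.
- The arm moves only by the tool move_arm, never from a script. Its argument "moves" is a list of rows, each a list of 3 entries, a list of its own where there are three numbers: the shift along the tool's x, y, z in units of 25 mm (1.0 is 25 mm), then the turn, a rotation vector about the tool's x, y, z in degrees, then the opening, from 0 (shut) to 1 (fully open). A call has 1 to 5 rows; each row shifts and turns the commanded pose from where the row before left it, along the tool's axes as they then stand; what a row does not reach is not made up. A row lasts 1/8 s, in which the tool goes at most 62.5 mm and 10.7 degrees, less where a joint would pass 70% of its speed; a pose out of reach is approached as far as the arm can. A call is refused whole if a number of a shift passes 1 or a number of a turn 10.7, either way. A call with a gripper value outside its range is refused whole. The fingers move at their own pace and stop on an object; "squeeze" is the grip in N (left out, the last holds). Time passes only in rows, so rows that do not move let the fingers close. It gives the time, the measured TCP pose, the force and the opening at its end, in the units of the state.
- get_obs(): the state, without advancing time (a new reading comes with each control period).
- camera(name): name is "scene" or "top"; returns the picture (384x512x3 uint8, red, green, blue); there is no depth.
- camera_info(name): a dict with "fx", "fy", "cx", "cy" (pixels), "D" ([k1, k2, p1, p2, k3] as OpenCV has them; the pictures are not rectified), "origin" and "rotation" of the camera in the world. Camera axes: x right, y down, z forward; pixel columns grow to the right and rows downward; lengths in m; the calibration is good to about 2 mm. A picture is of the moment at which its call begins. camera_info takes no time and is no camera call.
- hand_in(): hands the job in, once; it reports no verdict.
The state is a dict: "clock": time; "joint_pos": joint angles; "joint_velocities": joint speeds; "tau": joint torques, N m; "position": TCP position; "ee_rot": TCP orientation; "ft_force": force on the tool from outside, world axes, zero at the start; "torque": the same for the moment, N m; "grip_width": opening from 0.0 (shut) to 1.0 (fully open).
Only numpy, scipy, OpenCV 4.12 (cv2) and the standard library are available. Lean on these libraries where they do the work, as an engineer would, in place of code of your own. Each camera call takes 0.05 s, during which the arm holds its last target. There are 200 camera calls.

## Working session

There is one attempt and no reset: what is moved stays moved. The work goes in short steps, Python scripts to look and compute and a tool call to move; the robot and the scene stay as the last step left them, time stands still between calls to the robot, and variables do not carry over. Pictures are saved under pics/ and viewed, about 8 in all and at most 12, crops included, and the job is handed in when it is done.

Besides the shell and the picture viewer there is one more tool, called after ">>>" as name([rows], argument=value, ...), one row to a line, values as JSON. move_arm: Moves the arm, as the interface text tells. Its arguments: {"type":"object","properties":{"moves":{"type":"array","items":{"type":"array"}},"squeeze":{"type":"number"}},"required":["moves"]}

```bash
mkdir -p pics
python3 - <<'E'
from workcell import *
import cv2,numpy as np
for n in("scene","top"):
    im=camera(n);cv2.imwrite(f"pics/{n}0.png",im[...,::-1]);i=camera_info(n)
    print(n,{k:np.round(v,4).tolist() for k,v in i.items()})
o=get_obs();print({k:np.round(v,3).tolist() for k,v in o.items()})
E
```

```text
scene {'fx': 351.6299, 'fy': 351.6299, 'cx': 253.5326, 'cy': 194.2415, 'D': [-0.0048, 0.0, 0.0, 0.0, 0.0], 'origin': [1.17, -0.1826, 0.6372], 'rotation': [0.7436, 0.5367, -0.2295, -0.3261]}
top {'fx': 427.1162, 'fy': 427.1162, 'cx': 247.1477, 'cy': 197.2434, 'D': [0.0331, 0.0, 0.0, 0.0, 0.0], 'origin': [0.5087, -0.0045, 1.0406], 'rotation': [0.7078, -0.7027, 0.0556, -0.0456]}
{'clock': 0.1, 'joint_pos': [1.277, 0.333, -0.065, 1.461, 0.022, 1.35, -0.089], 'joint_velocities': [0.0, -0.002, 0.001, -0.003, -0.0, 0.0, 0.002], 'tau': [0.003, -62.675, 0.05, -39.243, 0.016, 0.007, 0.0], 'position': [0.167, -0.602, 0.231], 'ee_rot': [0.991, 0.135, -0.0, -0.001], 'ft_force': [0.499, 0.968, 0.263], 'torque': [0.024, -0.012, -0.048], 'grip_width': 0.999}
```

View pics/scene0.png

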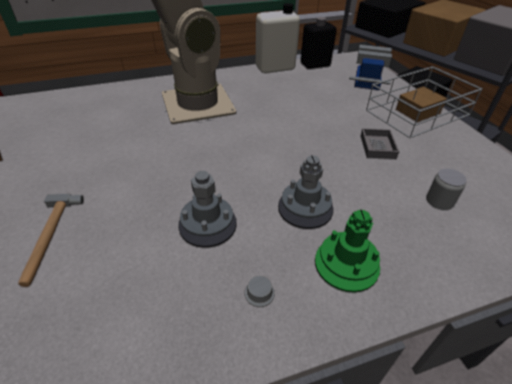

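View pics/top0.png

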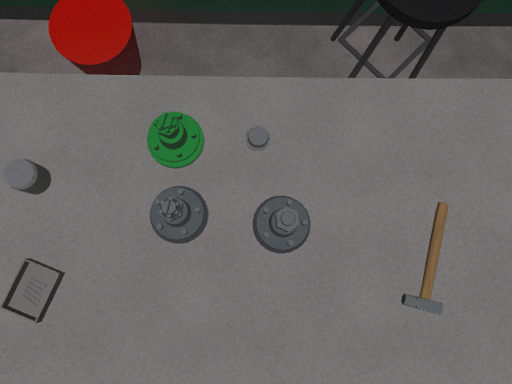

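Scene/top pictures show three candidates: the bare-steel castle nut (top 173,210; scene 311,168), the green look-alike (top 172,130; scene 358,225), which stays untouched, and the plain hex nut (top 287,219; scene 203,185). By its description the job is the grey one with slots, so I'll check that in a close crop.

```bash
cat > h.py <<'E'
import numpy as np,cv2
from scipy.spatial.transform import Rotation as R
from workcell import *
def ray(n,uv):
    i=camera_info(n);K=np.array([[i['fx'],0,i['cx']],[0,i['fy'],i['cy']],[0,0,1]])
    p=cv2.undistortPoints(np.array(uv,float).reshape(-1,1,2),K,np.array(i['D']))[:,0]
    r=np.array(i['rotation']);M=R.from_quat(r).as_matrix() if r.size==4 else r
    return np.array(i['origin']),np.c_[p,np.ones(len(p))]@M.T
def plane(n,uv,z):
    o,d=ray(n,uv);return o+d*((z-o[2])/d[:,2])[:,None]
def proj(n,P):
    i=camera_info(n);K=np.array([[i['fx'],0,i['cx']],[0,i['fy'],i['cy']],[0,0,1]])
    M=R.from_quat(i['rotation']).as_matrix().T
    return cv2.projectPoints(np.array(P,float).reshape(-1,1,3),cv2.Rodrigues(M)[0],-M@np.array(i['origin']),K,np.array(i['D']))[0][:,0]
def crop(n,u,v,w,h,s,name,k=1):
    im=np.mean([camera(n).astype(float) for _ in range(k)],0)
    c=im[v-h//2:v+h//2,u-w//2:u+w//2,::-1]
    c=np.clip((c-c.min())*255/(np.percentile(c,99.5)-c.min()),0,255).astype('uint8')
    return cv2.resize(c,None,fx=s,fy=s,interpolation=cv2.INTER_CUBIC)
E
python3 - <<'E'
from h import *
a=crop("top",173,210,40,40,14,'',4);b=crop("scene",311,172,40,40,14,'',2)
cv2.imwrite("pics/c1.png",cv2.resize(np.hstack([a,b]),(800,400)))
print(plane("top",[[173,210]],.16),plane("top",[[287,219]],.16),plane("top",[[172,126]],.16),plane("scene",[[311,160]],.16),plane("scene",[[203,177]],.16))
E
```

```text
[[0.60790661 0.13641067 0.16      ]] [[ 0.59097926 -0.09948533  0.16      ]] [[0.78742946 0.14391543 0.16      ]] [[0.61990103 0.14170936 0.16      ]] [[ 0.60319078 -0.0995013   0.16      ]]
```

View pics/c1.png

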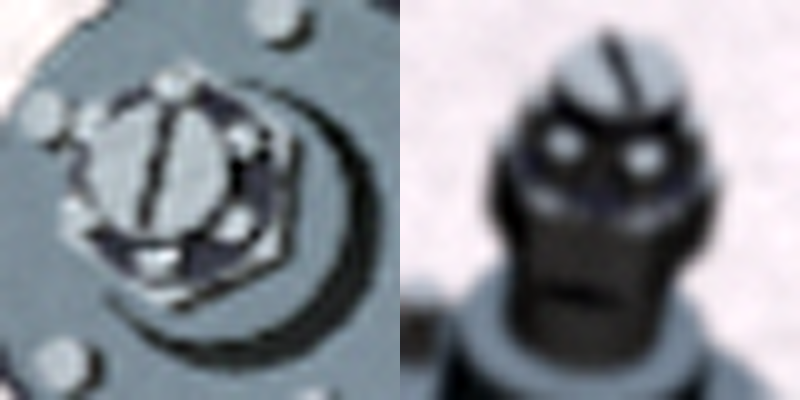

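The crop confirms the choice: bare-steel crown with six merlons, crop px (175,80),(243,133),(235,225),(157,262),(75,220),(90,115), spindle disc centred near (157,168), and dark line from (178,95) to (147,228). Next I measure the axis and angles.

```bash
cat >> h.py <<'E'
def ang(v): return np.degrees(np.arctan2(v[:,1],v[:,0]))
E
python3 - <<'E'
from h import *
t=lambda c:np.array(c)/10-.5+[153,190]
mer=plane("top",t([(175,80),(243,133),(235,225),(157,262),(75,220),(90,115)]),.15)
c=(mer[:3]+mer[3:]).mean(0)/2; sp=plane("top",t([(157,168)]),.16)
print("mer c",c,"r",np.linalg.norm(mer-c,axis=1)*1000,"ang",ang(mer-c)%60)
l=plane("top",t([(178,95),(147,228)]),.16);print("line",ang(l[:1]-l[1:]),np.linalg.norm(l[0]-l[1]),l.mean(0),"spindle",sp)
s=plane("scene",[[312.7,158.5]],.16);print("scene",s)
# automatic line: dark pixels inside disc
g=np.mean([camera("top").mean(2) for _ in range(6)],0)
p=plane("top",np.argwhere(np.ones(g.shape))[:,::-1],.16);d=p[:,:2]-sp[0,:2];m=np.hypot(*d.T)<.0125
v=g.ravel()[m];w=np.clip(np.median(v)-v-8,0,None);q=d[m];q=q-(w[:,None]*q).sum(0)/w.sum()
e,V=np.linalg.eigh((q*w[:,None]).T@q);print("auto line",ang(V[:,1:].T),e)
o=get_obs();Rm=R.from_quat(o['ee_rot']).as_matrix();print(Rm.round(3),"tool y ang",ang(Rm[None,:2,1]))
E
```

```text
mer c [0.61583773 0.14706704 0.15      ] r [19.63507894 18.54300487 18.92521483 18.84353748 20.54441685 19.60543033] ang [54.2397374  57.0479203  54.60620476 58.36681634 59.62129791 52.32115099]
line [-11.17218778] 0.028308318270774575 [0.61692831 0.14543977 0.16      ] spindle [[0.61553232 0.14653601 0.16      ]]
scene [[0.61606493 0.14772098 0.16      ]]
auto line [168.64551501] [0.00062533 0.02693613]
[[ 0.964  0.267  0.   ]
 [ 0.267 -0.964 -0.   ]
 [ 0.     0.    -1.   ]] tool y ang [-74.4870909]
```

Both views agree: axis at (0.616, 0.147), slots/flats at 26° mod 60, hole line at -11.3°, so 37° clockwise to go (joint ≈ 0.40, inside the given range). I'll grasp with the jaws along 26°. Setting out now.

>>> move_arm([
  [[1,-1,0],[0,0,0],1],
  [[1,-1,0],[0,0,0],1],
  [[1,-1,0],[0,0,0],1],
  [[1,-1,0],[0,0,0],1],
  [[1,-1,0],[0,0,0],1],
], squeeze=50)

```text
clock: 1.32
position: [0.2547, -0.4473, 0.2315]
ee_rot: [0.991, 0.135, 0.0, 0.0]
ft_force: [0.1, -0.1, -0.3]
grip_width: 0.997
```

>>> move_arm([
  [[1,-1,0],[0,0,0],1],
  [[1,-1,0],[0,0,0],1],
  [[1,-1,0],[0,0,0],1],
  [[1,-1,0],[0,0,0],1],
  [[1,-1,0],[0,0,0],1],
])

```text
clock: 1.95
position: [0.3417, -0.2935, 0.2315]
ee_rot: [0.991, 0.135, 0.0, 0.0]
ft_force: [0.4, -0.4, 0.2]
grip_width: 0.996
```

>>> move_arm([
  [[1,-1,0],[0,0,0],1],
  [[1,-1,0],[0,0,0],1],
  [[1,-1,0],[0,0,0],1],
  [[1,-1,0],[0,0,0],1],
  [[1,-1,0],[0,0,0],1],
])

```text
clock: 2.58
position: [0.4287, -0.1396, 0.2315]
ee_rot: [0.991, 0.135, 0.0, 0.0]
ft_force: [0.7, 0.3, -0.5]
grip_width: 0.998
```

>>> move_arm([
  [[1,-1,0],[0,0,0],1],
  [[1,-1,0],[0,0,0],1],
  [[1,-1,0],[0,0,0],1],
  [[1,-1,0],[0,0,0],1],
  [[1,-1,0],[0,0,0],1],
])

```text
clock: 3.2
position: [0.5158, 0.0142, 0.2315]
ee_rot: [0.991, 0.135, 0.0, 0.0]
ft_force: [0.9, -0.2, -0.1]
grip_width: 0.997
```

>>> move_arm([
  [[1,-1,0],[0,0,0],1],
  [[1,-1,0],[0,0,0],1],
  [[1,-1,0],[0,0,0],1],
  [[1,-1,0],[0,0,0],1],
  [[1,0,0],[0,0,0],1],
])

```text
clock: 3.82
position: [0.6089, 0.146, 0.2316]
ee_rot: [0.991, 0.137, 0.0, -0.0]
ft_force: [0.7, -0.7, 0.6]
grip_width: 0.993
```

>>> move_arm([
  [[0,0,0],[0,0,-10],1],
  [[0,0,0],[0,0,-10],1],
  [[0,0,0],[0,0,-10],1],
  [[0,0,0],[0,0,-10],1],
  [[0,0,0],[0,0,-10],1],
])

```text
clock: 4.45
position: [0.609, 0.1429, 0.2313]
ee_rot: [0.839, 0.543, -0.0, 0.0]
ft_force: [0.6, -0.8, -0.5]
grip_width: 0.998
```

>>> move_arm([
  [[0,0,0],[0,0,-10],1],
  [[0,0,0],[0,0,-10],1],
  [[0,0,0],[0,0,-10],1],
  [[0,0,0],[0,0,-10],1],
  [[0,0,0],[0,0,-10],1],
])

```text
clock: 5.08
position: [0.609, 0.1429, 0.2313]
ee_rot: [0.531, 0.847, -0.0, 0.0]
ft_force: [0.1, 1.0, 0.4]
grip_width: 1.0
```

```bash
cat > st.py <<'E'
from h import *
o=get_obs();M=R.from_quat(o['ee_rot']).as_matrix();y=ang(M[None,:2,1])[0]
e=np.array([.616,.147,.103])-o['position'];print("clock",o['clock'],"pos",o['position'].round(4),"y ang",y.round(2),"tool shift units",(M.T@e/.025).round(2),"to 26: tool z turn",round(y-26,1),"j",np.round(o['joint_pos'],2),"w",o['grip_width'],"F",np.round(o['ft_force'],1),np.round(o['torque'],2))
E
python3 st.py
python3 - <<'E'
from h import *
cv2.imwrite("pics/c2.png",np.hstack([crop("scene",311,165,100,120,5,''),cv2.resize(crop("top",173,210,60,120,5,''),(300,600))]))
E
```

```text
clock 5.075 pos [0.609  0.1429 0.2313] y ang 25.82 tool shift units [0.03 0.32 5.13] to 26: tool z turn -0.2 j [ 0.44  0.54 -1.07  1.42  0.47  1.45 -0.16] w 0.9996591805092144 F [0.1 1.  0.4] [0.01 0.01 0.08]
```

View pics/c2.png

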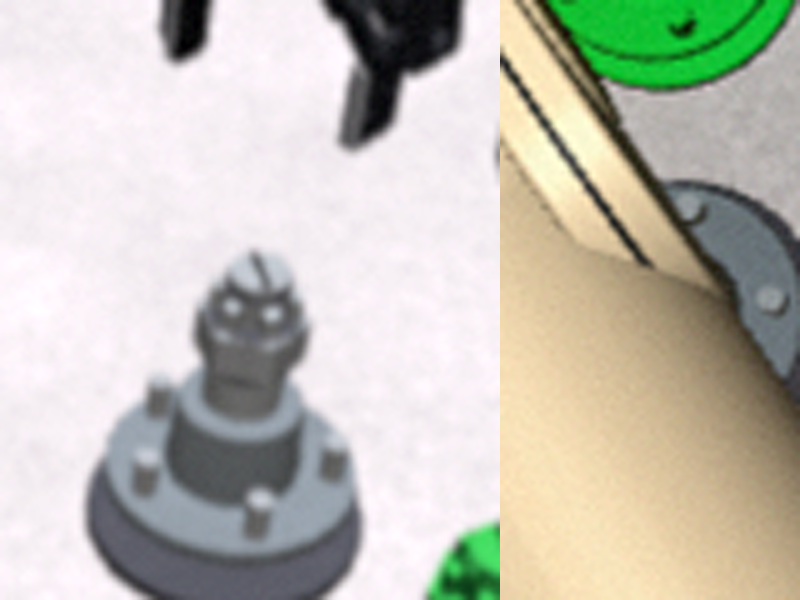

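The picture shows the fingers straddling the nut (finger tips near crop 185,50 and 360,140, nut at 250,310), with nothing in the way; the arm hides the nut from the top camera. I'll centre and descend.

>>> move_arm([
  [[0,0.3,0],[0,0,0],1],
  [[0,0,1],[0,0,0],1],
  [[0,0,1],[0,0,0],1],
  [[0,0,0.5],[0,0,0],1],
  [[0,0,0],[0,0,0],1],
])

```text
clock: 5.8
position: [0.6156, 0.1463, 0.1684]
ee_rot: [0.534, 0.845, -0.0, -0.0]
ft_force: [0.4, -0.7, 1.9]
grip_width: 1.004
```

```bash
python3 st.py
```

```text
clock 5.8 pos [0.6156 0.1463 0.1684] y ang 25.44 tool shift units [0.02 0.03 2.61] to 26: tool z turn -0.6 j [ 0.42  0.6  -1.03  1.48  0.52  1.36 -0.2 ] w 1.0043300919886626 F [ 0.4 -0.7  1.9] [ 0.02 -0.05  0.05]
```

Centred. Descending the rest, then closing gently.

>>> move_arm([
  [[0,0,0.9],[0,0,-0.5],1],
  [[0,0,0.9],[0,0,0],1],
  [[0,0,0.8],[0,0,0],1],
  [[0,0,0],[0,0,0],1],
  [[0,0,0],[0,0,0],0.7],
])

```text
clock: 6.42
position: [0.6159, 0.1466, 0.1042]
ee_rot: [0.53, 0.848, 0.0, 0.0]
ft_force: [0.4, 0.1, 0.3]
grip_width: 0.815
```

```bash
python3 st.py
python3 - <<'E'
from h import *
cv2.imwrite("pics/c3.png",crop("scene",311,165,80,80,7,''))
E
```

```text
clock 6.425 pos [0.6159 0.1466 0.1042] y ang 26.02 tool shift units [0.01 0.01 0.05] to 26: tool z turn 0.0 j [ 0.4   0.66 -1.    1.55  0.57  1.25 -0.23] w 0.8152026472268883 F [0.4 0.1 0.3] [-0.    0.01 -0.03]
```

View pics/c3.png

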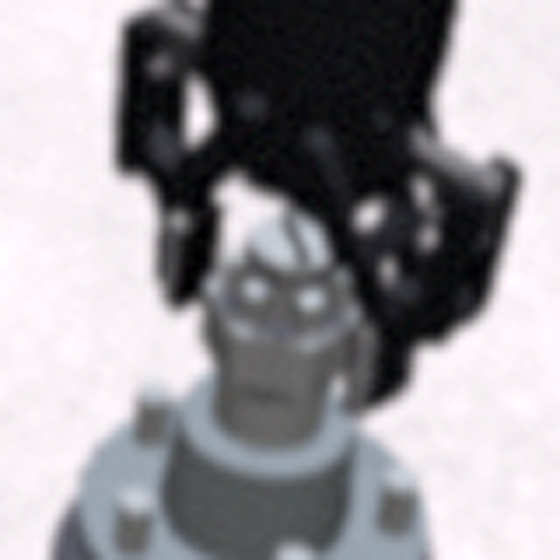

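The fingers (crop 185,260 and 380,350) stand either side of the nut's hex (crop 285,310) with clear gaps. Closing.

>>> move_arm([
  [[0,0,0],[0,0,0],0.5],
  [[0,0,0],[0,0,0],0.4],
  [[0,0,0],[0,0,0],0.4],
  [[0,0,0],[0,0,0],0.4],
  [[0,0,0],[0,0,0],0.4],
], squeeze=50)

```text
clock: 7.1
position: [0.6171, 0.147, 0.1052]
ee_rot: [0.53, 0.848, 0.002, 0.001]
ft_force: [5.3, 2.0, 2.6]
grip_width: 0.53
```

```bash
python3 st.py
```

```text
clock 7.1 pos [0.6171 0.147  0.1052] y ang 26.01 tool shift units [ 0.02 -0.04  0.09] to 26: tool z turn 0.0 j [ 0.4   0.66 -1.    1.54  0.57  1.25 -0.23] w 0.5298240451343892 F [5.3 2.  2.6] [ 0.39 -0.76 -0.12]
```

Width 0.53 (45 mm) matches the flats, so it is gripped square. Turning 37° clockwise.

>>> move_arm([
  [[0,0,0],[0,0,6],0.4],
  [[0,0,0],[0,0,8],0.4],
  [[0,0,0],[0,0,8],0.4],
  [[0,0,0],[0,0,8],0.4],
  [[0,0,0],[0,0,7],0.4],
])

```text
clock: 7.72
position: [0.6173, 0.147, 0.1052]
ee_rot: [0.773, 0.635, 0.002, 0.001]
ft_force: [5.7, 1.3, 0.0]
grip_width: 0.533
```

>>> move_arm([
  [[0,0,0],[0,0,0],0.4],
  [[0,0,0],[0,0,0],0.4],
])

```text
clock: 7.98
position: [0.6173, 0.1471, 0.1052]
ee_rot: [0.772, 0.636, 0.002, 0.001]
ft_force: [5.4, 1.1, 1.7]
grip_width: 0.531
```

```bash
python3 st.py
```

```text
clock 7.975 pos [0.6173 0.1471 0.1052] y ang -11.01 tool shift units [-0.01 -0.05  0.09] to 26: tool z turn -37.0 j [ 0.33  0.6  -0.88  1.55  0.49  1.22 -0.82] w 0.5306222366435663 F [5.4 1.1 1.7] [ 0.48 -0.96 -0.21]
```

Jaw axis is now at -11.0° against the hole line at -11.3°. Releasing and rising straight up.

>>> move_arm([
  [[0,0,0],[0,0,0],0.8],
  [[0,0,0],[0,0,0],1],
  [[0,0,0],[0,0,0],1],
  [[0,0,0],[0,0,0],1],
  [[0,0,0],[0,0,0],1],
])

```text
clock: 8.6
position: [0.6157, 0.1463, 0.1038]
ee_rot: [0.772, 0.636, -0.0, 0.0]
ft_force: [-0.4, 0.7, 1.0]
grip_width: 1.001
```

>>> move_arm([
  [[0,0,-0.5],[0,0,0],1],
  [[0,0,-1],[0,0,0],1],
  [[0,0,-1],[0,0,0],1],
  [[0,0,-1],[0,0,0],1],
  [[0,0,-1],[0,0,0],1],
])

```text
clock: 9.22
position: [0.6157, 0.1465, 0.2182]
ee_rot: [0.771, 0.636, 0.0, 0.0]
ft_force: [-0.1, 1.0, 0.1]
grip_width: 0.997
```

```bash
python3 st.py
```

```text
clock 9.225 pos [0.6157 0.1465 0.2182] y ang -10.97 tool shift units [0.02 0.   4.61] to 26: tool z turn -37.0 j [ 0.35  0.51 -0.93  1.42  0.41  1.41 -0.76] w 0.9973130616214456 F [-0.1  1.   0.1] [ 0.02  0.01 -0.02]
```

>>> move_arm([
  [[1,-1,0],[0,0,0],1],
  [[1,-1,0],[0,0,0],1],
  [[1,-1,0],[0,0,0],1],
  [[1,-1,0],[0,0,0],1],
  [[1,-1,0],[0,0,0],1],
])

```text
clock: 9.85
position: [0.5161, 0.2939, 0.2173]
ee_rot: [0.772, 0.636, 0.0, 0.0]
ft_force: [0.6, 0.2, 0.1]
grip_width: 1.003
```

Run:
```python
from h import *
a=crop("top",173,210,40,40,14,'',4);b=crop("top",230,200,200,200,2,'')
cv2.imwrite("pics/c4.png",np.hstack([cv2.resize(a,(400,400)),b]))
```

```text
(no output)
```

View pics/c4.png

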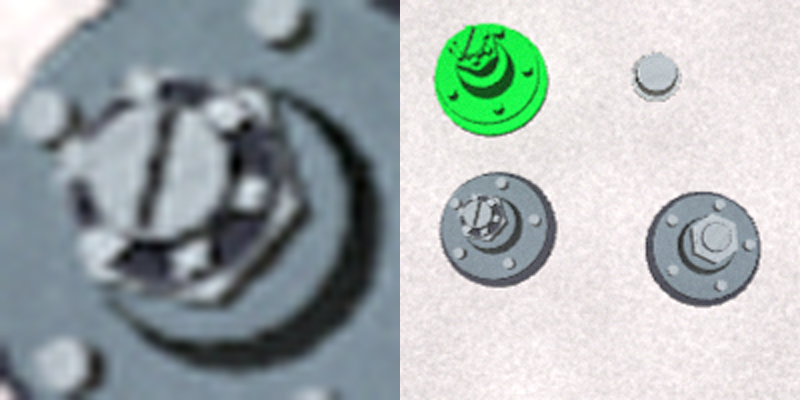

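The crop shows the merlons now near (145,83),(225,108),(252,190),(192,255),(100,250),(75,150), with the line ends falling in dark gaps at about (182,90) and (145,245). The arm is out of view and the plain nut looks unchanged. Checking the numbers.

Run:
```python
from h import *
t=lambda c:np.array(c)/10-.5+[153,190]
m=plane("top",t([(145,83),(225,108),(252,190),(192,255),(100,250),(75,150)]),.15);c=(m[:3]+m[3:]).mean(0)/2
a=ang(m-c)%60;print(c,np.linalg.norm(m-c,axis=1)*1000,a,"slot-line deg",(a.mean()+30+11.3+30)%60-30)
o=get_obs();print(o['clock'],o['ft_force'].round(1),np.abs(o['joint_velocities']).max())
```

```text
[0.61580563 0.14657977 0.15      ] [19.47187031 18.30195863 18.60106924 18.3630845  20.86871485 19.42168276] [14.15288336 18.56780208 19.01676791 19.71861431 21.68777116 16.29276401] slot-line deg -0.46056619396985354
10.1 [-0.1 -1.  -0.3] 0.015132620653525025
```

```bash
python3 -c "
from workcell import *
print(hand_in())"
```

```text
the job is handed in; nothing more can be done
None
```

I turned the castle nut 37° clockwise to the next slot, let go, moved the arm clear and handed in at about 10 s. The hand-in gives no verdict.

- **Position:** before the turn, the nut's axis measured (0.616, 0.147) m in both cameras. A slot stood about 37° short of the hole line, which puts the joint at about 0.40 rad.
- **Grip:** the gripper closed across two flats at about 45 mm, against the 46 mm given.
- **Alignment:** the last picture puts the slot within about 0.5° of the cross-hole line. The merlon angles scatter by about ±4° in reading, and the limit is 10°.
- **Other checks:** the wrist read about zero force. By eye, the plain nut looked unchanged; I did not measure it. The arm was never commanded near it or the green look-alike. None of the checks failed or disagreed.

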